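# Lay out the vacuum filtration station

## Robot

A 6-joint arm with a two-finger parallel gripper is mounted at the origin on the work surface. World frame = base frame: x ahead of the robot, y to its left, z up, the work surface at z = 0. Lengths are in m, angles in rad, forces in N, time in s.
With the tool pointing down it reaches from about 0.325 to 0.775 m from the base axis. Payload 9.3 kg.
Tool frame: the origin (TCP) lies midway between the tips of the shut fingers; the grasp point (between the pads) lies 19 mm behind it; y points along the fingers, x is the direction in which the jaws open and shut, and the axes are right-handed (so a half turn about y gives the same grasp; the last joint's range is limited). The gripper opens to 85 mm and grips with 20 to 120 N. Pads are 22 mm wide; open, the fingers measure 114 mm over their backs; the gripper's body (76 mm by 85 mm) begins 54 mm behind the grasp point. The pads swing forward as they close: fully open they stand 13 mm farther back than shut.
Start: joints at [1.021, 0.259, 0.021, 1.334, 0, 1.418], TCP at [0.213, 0.507, 0.231] pointing down, gripper open.
Joint ranges: [-3.04, 3.04], [-0.91, 1.82], [-1.04, 1.36], [-1.92, 1.95], [-1.52, 1.45], [-3.14, 3.14]. Speed limits (rad/s): [2.22, 2.22, 2.79, 3.14, 3.14, 3.14].

## Interface

Orientations are given as a unit quaternion [w, x, y, z].
In Python, from bench import env, read_camera, ticket gives the robot as it stands.
- The arm moves only by the tool arm_command, never from a script. Its argument "deltas" is a list of rows, each an object with "turn": the turn, a rotation vector about the tool's x, y, z in rad, a list of three; "translation": the shift along the tool's x, y, z in m, a list of three; "grip": the finger opening in m, from 0 to 0.0854. In form: [{"turn": [wx, wy, wz], "translation": [x, y, z], "grip": grip}, ...]. A call has 1 to 8 rows; each row is the pose to reach, as a shift and turn from the pose commanded when the call began, along the tool's axes at that moment; what a row does not reach only later rows make up. A row lasts 1/8 s, in which the tool goes at most 62.5 mm and 10.7 degrees, less where a joint would pass 70% of its speed; a pose out of reach is approached as far as the arm can. A call with a gripper value outside its range is refused whole. The fingers move at their own pace and stop on an object; the grip force is fixed at half the most. Time passes only in rows, so rows that repeat a pose let the fingers close. It gives the time, the measured TCP pose, the force and the opening at its end, in the units of the state.
- env.sense(): the state, without advancing time (a new reading comes with each control period).
- read_camera(name): name is "scene" or "top"; returns a dict with "color" (480x640x3 uint8, blue, green, red), "range_z" (480x640 float32, m along the optical axis (not along the pixel's ray), 0 where there is no reading), "fx", "fy", "cx", "cy" (pixels), "world_from_camera" (4x4, takes a point from camera to world coordinates). Camera axes: x right, y up, looking along -z (the intrinsics and any distortion apply to the point x, -y, -z); pixel columns grow to the right and rows downward; lengths in m; the calibration is good to about 2 mm. A picture is of the moment at which its call begins.
- ticket.sign_off(): hands the job in, once; it reports no verdict.
The state is a dict: "time": time; "joint_pos": joint angles; "qvel": joint speeds; "joint_torque": joint torques, N m; "tcp_pos": TCP position; "tcp_rot": TCP orientation; "ft_force": force on the tool from outside, world axes, zero at the start; "torque": the same for the moment, N m; "gripper_width": finger opening in m.
Only numpy, scipy, OpenCV 4.12 (cv2) and the standard library are available. Lean on these libraries where they do the work, as an engineer would, in place of code of your own. Each camera call takes 0.05 s, during which the arm holds its last target. There are 200 camera calls.

## Task

Lay out the white spill tray for a vacuum filtration: first stand the side-arm flask centred on the cork mat, then set the white funnel upright on top of it, its rubber collar flat on the rim; stand the beaker centred on the stirrer's round plate, and the small brown bottle on the tray floor in the middle of the tray, midway between mat and stirrer. Do not tip anything over, leave the big bottle, the steel dish and the vial rack where they are, and let go of everything at the end.

Things in the scene. Friction and masses are not known exactly. Their poses are not given: they have to be found in the camera images.
- flask: Loose clear-glass conical filter flask, 0.22 kg, 155 mm tall, upright on the bench. Base 85 mm diameter; straight neck 40 mm outer diameter from 100 mm up to the rim; mouth bore 31 mm. A side tube 10 mm thick leaves the neck 122 mm up, along the flask's own +x, ending 50 mm from its axis: grip the neck with fingers closing along its y. Origin: centre of underside, z up.
- funnel: Loose white funnel, 98 mm tall, 0.14 kg. Origin: lower tip of stem, z up. Stem 14 mm wide to 18 mm up; black bung 25 mm to 40; collar 42 mm wide, 40-48; bowl 60 mm wide, 64-98. Starts in a fixed wooden tube (52 mm wide, 50 tall, bore 34, on the bench), collar on its rim, origin 10 mm above the bench. On the flask, bung in mouth, collar on rim: origin 115 mm above the flask's.
- beaker: Loose clear-glass beaker, about 0.09 kg, 54 mm in outer diameter at the rim (slightly narrower below), 75 mm tall, 3 mm wall, open at the top, standing upright on the bench. Origin: centre of the underside, z up.
- bottle: Loose small brown reagent bottle with a paper band and a blue cap, about 0.2 kg, 120 mm tall, body 52 mm in diameter up to 58 mm, shoulder up to 84 mm, neck 26 mm to 90 mm, cap 31 mm in diameter from 90 to 120 mm. Upright on the bench. Origin: centre of the underside, z up.
- cork_mat: Fixed flat round cork mat lying on the tray floor, 100 mm in diameter, 6 mm thick. Origin: centre of its underside (4 mm above the bench). It lies 130 mm from the tray's centre along the tray's y, at one end or the other.
- stirrer: Fixed small grey magnetic stirrer on the tray floor: square housing 120 x 120 mm, on it a round steel plate 104 mm in diameter, plate surface 45 mm above the origin. Origin: centre of its underside (4 mm above the bench), below the plate's centre. It stands at the other end of the tray from the cork mat, 130 mm from the tray's centre.
- tray: Fixed shallow white plastic spill tray, 200 mm along its x, 440 mm along its y (left to right, turned up to 0.3 rad), rim 14 mm high, wall and floor 4 mm thick. Origin: centre of its underside on the bench, midway between the cork mat and the stirrer. The loose things start beside it, to its left and right.
- big_bottle: Bystander, to be left alone: large brown reagent bottle with a blue cap, 86 mm in diameter, 195 mm tall, to the right of the work. Origin: centre of the underside.
- dish: Bystander, to be left alone: shallow round stainless steel dish, 124 mm in diameter, 18 mm high, at the far side of the bench. Origin: centre of the underside.
- vial_rack: Bystander, to be left alone: white block 60 x 120 x 30 mm with three black-capped glass vials standing in it, 70 mm tall over all, at the far side. Origin: centre of the underside.

How it is judged:
On the way, in this order (a step that is already met when the one before it is completed fails the run):
1. the flask stands on the cork mat (horizontal distance between flask and cork_mat below 0.012 m and z of flask in the frame of cork_mat between 0.002 and 0.01 m and angle between flask's own z axis and vertical below 0.1 rad), for 0.2 s.
2. the funnel is set on the flask standing there (horizontal distance between flask and cork_mat below 0.012 m and z of flask in the frame of cork_mat between 0.002 and 0.01 m and horizontal distance between funnel and flask below 0.008 m and z of funnel in the frame of flask between 0.11 and 0.119 m), for 0.2 s.
At the end, for the whole second after the job is handed in: All upright, released, still: flask within 12 mm of the cork mat's centre, on it; funnel in the flask's mouth, collar on the rim (4 mm in height, 8 mm sideways); beaker on the stirrer plate within 15 mm of its centre; small bottle on the tray floor within 15 mm of the tray's centre in its x and y (all of step 2 and horizontal distance between beaker and stirrer below 0.015 m and z of beaker in the frame of stirrer between 0.041 and 0.049 m and x of bottle in the frame of tray between -0.015 and 0.015 m and y of bottle in the frame of tray between -0.015 and 0.015 m and z of bottle in the frame of tray between 0 and 0.008 m and angle between each of flask, funnel, beaker, bottle's own z axis and vertical below 0.1 rad and linear speed of each of flask, funnel, beaker, bottle below 0.02 m/s and angular speed of each of flask, funnel, beaker, bottle below 0.2 rad/s); the robot touches nothing.
It fails at once if one of the flask, funnel, beaker and small bottle tips over (leans more than 40 degrees) (angle between any of flask, funnel, beaker, bottle's own z axis and vertical above 0.7 rad).
It fails at once if the big bottle, the dish or the vial rack is moved more than 20 mm (distance of any of big_bottle, dish, vial_rack from where it was at the start of the episode above 0.02 m).
It also fails if it takes over 118 s, if anything falls off the work surface, if the arm or the gripper's body presses on something with over 40 N, if the wrist force passes 120 N, or if a joint passes its speed limit or range.

## Working session

There is one attempt and no reset: what is moved stays moved. The work goes in short steps, Python scripts to look and compute and a tool call to move; the robot and the scene stay as the last step left them, time stands still between calls to the robot, and variables do not carry over. Pictures are saved under pics/ and viewed, about 12 in all and at most 16, crops included, and the job is handed in when it is done.

Besides the shell and the picture viewer there is one more tool, called after "Emit:" by a JSON object that holds its "name" and its "arguments". arm_command: Moves the arm, as the interface text tells. Its arguments: {"type":"object","properties":{"deltas":{"type":"array"}},"required":["deltas"]}

```bash
mkdir -p pics; ls; python3 - <<'E'
from bench import env, read_camera
import cv2
print(env.sense())
for n in("scene","top"):
    c=read_camera(n); cv2.imwrite(f"pics/{n}0.png",c["color"]); print(n,c["fx"],c["fy"],c["cx"],c["cy"],c["world_from_camera"].round(3).tolist(),[k for k in c])
E
```

```text
pics
{'time': 0.0, 'joint_pos': array([ 1.02137331e+00,  2.59202536e-01,  2.07645541e-02,  1.33369704e+00,
       -6.38230670e-06,  1.41815309e+00]), 'qvel': array([ 3.23141118e-05,  1.06865411e-03, -8.88550717e-04,  6.91771879e-04,
       -9.08242918e-04, -8.36740816e-04]), 'joint_torque': array([-1.78095437e-03, -5.55641198e+01,  3.44533539e+01,  1.35828383e-02,
       -3.68615310e-04,  6.03631790e-06]), 'tcp_pos': array([0.21242924, 0.50701973, 0.23066165]), 'tcp_rot': array([-0.58853676,  0.58893922,  0.39121858, -0.39207538]), 'ft_force': array([-0.21583272,  0.75567013,  0.07934021]), 'torque': array([ 9.84078034e-03, -3.87837034e-03,  3.20909542e-05]), 'gripper_width': 0.08510039162954777}
scene 470.80845600735944 470.80845600735944 324.914251387059 241.02411731004293 [[-0.603, -0.562, 0.567, 1.191], [0.798, -0.408, 0.443, 0.378], [-0.018, 0.719, 0.694, 0.785], [0.0, 0.0, 0.0, 1.0]] ['color', 'range_z', 'fx', 'fy', 'cx', 'cy', 'world_from_camera']
top 522.4697845926833 522.4697845926833 318.7574269217055 240.24879462399392 [[-0.023, 0.99, -0.142, 0.392], [-1.0, -0.022, 0.011, -0.095], [0.008, 0.142, 0.99, 1.529], [0.0, 0.0, 0.0, 1.0]] ['color', 'range_z', 'fx', 'fy', 'cx', 'cy', 'world_from_camera']
```

View pics/scene0.png

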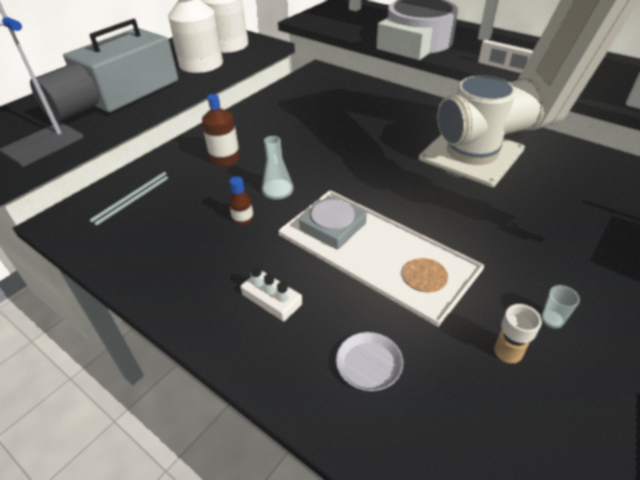

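View pics/top0.png

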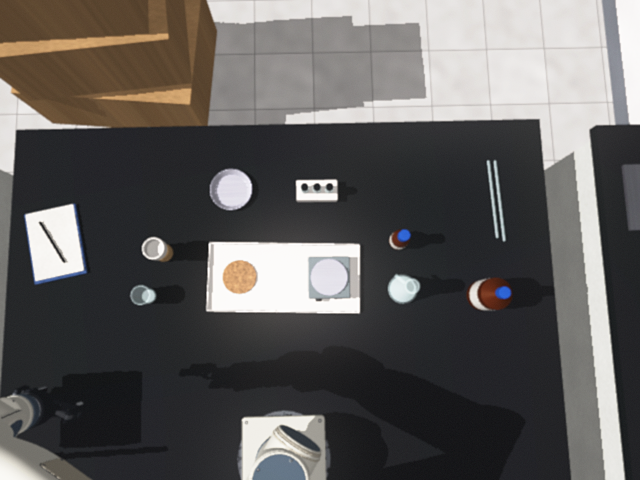

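The top view shows the tray at (283,278) with the cork at (240,277) and the stirrer at (330,277). The funnel is at (155,249), the beaker at (143,295), the bottle at (400,239) and the flask at (404,289). The scene view agrees, with the flask at (277,170) and the funnel at (518,330).

```bash
cat > h.py <<'E'
import numpy as np, cv2
from bench import env, read_camera
def ray(c,u,v):
    M=c["world_from_camera"]; d=M[:3,:3]@np.array([(u-c["cx"])/c["fx"],-(v-c["cy"])/c["fy"],-1.]); return M[:3,3],d
def onz(c,u,v,z):
    o,d=ray(c,u,v); return (o+d*(z-o[2])/d[2])[:2]
def cloud(c):
    v,u=np.mgrid[:480,:640]; r=c["range_z"]; M=c["world_from_camera"]
    P=np.stack([(u-c["cx"])/c["fx"]*r,-(v-c["cy"])/c["fy"]*r,-r],-1)
    P=P@M[:3,:3].T+M[:3,3]; P[r==0]=np.nan; return P
def tri(ca,pa,cb,pb):
    A=[];b=[]
    for c,p in((ca,pa),(cb,pb)):
        o,d=ray(c,*p); d/=np.linalg.norm(d); Q=np.eye(3)-np.outer(d,d); A.append(Q); b.append(Q@o)
    x=np.linalg.lstsq(np.vstack(A),np.hstack(b),rcond=None)[0]; return x
def blobs(m,mn=30):
    n,l,s,ce=cv2.connectedComponentsWithStats(m.astype(np.uint8)); return [(s[i],ce[i],l==i) for i in range(1,n) if s[i,4]>=mn]
E
python3 - <<'E'
from h import *
t=read_camera("top"); s=read_camera("scene")
def mk(c):
    h=cv2.cvtColor(c["color"],cv2.COLOR_BGR2HSV); return h[...,0].astype(int),h[...,1].astype(int),h[...,2].astype(int)
H,S,V=mk(t); P=cloud(t)
roi=np.zeros((480,640),bool); roi[150:330,100:520]=1
for n,m,z in(("cork",(H>5)&(H<25)&(S>80)&(V>80),.010),("blue",(H>105)&(H<130)&(S>120)&(V>80),.12)):
    for st,ce,mm in blobs(m&roi): print(n,st,ce.round(1),onz(t,*ce,z).round(4),np.nanmedian(P[mm],0).round(4))
m=np.zeros_like(roi);m[235:320,200:368]=1
cnt=np.argwhere(((S<60)&(V>70))&m)[:,::-1].astype(np.float32)
r=cv2.minAreaRect(cnt); bx=cv2.boxPoints(r)
print("tray",r,[onz(t,*p,.014).round(4).tolist() for p in bx])
W=np.array([onz(t,*p,.014) for p in bx]);print(W.mean(0))
# height-based
for n,(u0,v0,u1,v1),lo,hi in(("plate",(300,250,360,305),.043,.06),("funnel",(135,230,180,270),.095,.12),("beaker",(125,280,165,310),.06,.09),("flask",(380,268,425,310),.13,.17),("flaskany",(380,268,425,310),.02,.17),("bottle",(380,225,420,255),.105,.13)):
    q=P[v0:v1,u0:u1].reshape(-1,3); k=q[(q[:,2]>lo)&(q[:,2]<hi)]
    print(n,len(k),np.nanmax(q[:,2]).round(4) if len(q) else 0,(k.min(0).round(4),k.max(0).round(4),k.mean(0).round(4)) if len(k) else "")
def crop(c,u,v,w=32):
    return cv2.resize(c["color"][v-w:v+w,u-w:u+w],(390,290+100),interpolation=cv2.INTER_CUBIC)
a=np.hstack([cv2.resize(x,(400,300)) for x in(crop(t,403,280),crop(s,270,165,40))])
b=np.hstack([cv2.resize(x,(400,300)) for x in(crop(t,150,272),crop(s,535,325,40))])
cv2.imwrite("pics/crops.png",np.vstack([a,b]))
E
```

```text
cork [392 232   8  15  66] [394.8 239.1] [ 0.6081 -0.335 ] [ 0.5982 -0.3258  0.0682]
cork [160 245  12  17  84] [167.4 254.2] [0.5786 0.3316] [0.5738 0.3235 0.0316]
cork [223 261  33  32 852] [239.1 276.5] [0.5086 0.1227] [0.5083 0.1227 0.0109]
cork [480 279  21  30 396] [489.1 294. ] [ 0.4413 -0.6015] [ 0.4364 -0.5574  0.1429]
blue [398 229  13  13 135] [403.8 235.1] [ 0.6032 -0.3426] [ 0.6035 -0.3433  0.1179]
blue [495 286  16  13 167] [503.  292.2] [ 0.4418 -0.6027] [ 0.4395 -0.5761  0.1934]
tray ((282.5, 280.0), (78.0, 155.0), 90.0) [[0.6145, 0.2214], [0.6043, -0.2319], [0.3784, -0.2241], [0.3889, 0.2198]]
[ 0.49654253 -0.00372058]
plate 1344 0.0589 (array([ 0.439 , -0.1956,  0.043 ]), array([ 0.5568, -0.0767,  0.0589]), array([ 0.4981, -0.1358,  0.0488]))
funnel 151 0.1159 (array([0.5544, 0.3144, 0.0953]), array([0.6132, 0.3748, 0.1159]), array([0.5841, 0.3438, 0.1063]))
beaker 122 0.0807 (array([0.4339, 0.3603, 0.0601]), array([0.484 , 0.415 , 0.0807]), array([0.459 , 0.3896, 0.0717]))
flask 126 0.1642 (array([ 0.4438, -0.3711,  0.1305]), array([ 0.4936, -0.3143,  0.1642]), array([ 0.4637, -0.348 ,  0.1492]))
flaskany 571 0.1642 (array([ 0.4235, -0.3872,  0.0201]), array([ 0.5014, -0.3098,  0.1642]), array([ 0.4595, -0.3389,  0.0855]))
bottle 107 0.127 (array([ 0.5884, -0.3578,  0.1065]), array([ 0.6178, -0.3278,  0.127 ]), array([ 0.6029, -0.3421,  0.1191]))
```

View pics/crops.png

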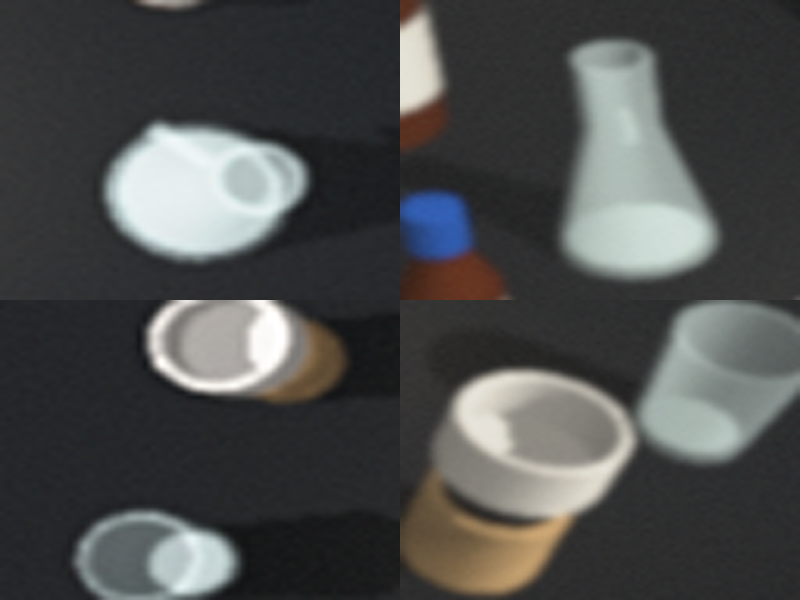

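The crops show the flask's side tube pointing from the neck at about (412.6,286) to a tip at about (396,275) in the top view. The funnel sits in its wooden tube and the beaker stands empty. Next I'll work out the flask pose and the first moves.

```bash
cat >> h.py <<'E'
from scipy.spatial.transform import Rotation as Ro
def pose():
    s=env.sense(); q=s["tcp_rot"]; return s["tcp_pos"],Ro.from_quat([q[1],q[2],q[3],q[0]]),s
def go(target,xdir=None):
    "print translation and turn (tool axes) to world target; xdir=world yaw of jaw axis"
    p,R,s=pose(); print("t",round(s["time"],2),"tcp",p.round(4),"w",round(s["gripper_width"],4),"F",s["ft_force"].round(1))
    m=R.as_matrix()
    print(" trans",(m.T@(np.array(target)-p)).round(4))
    if xdir is not None:
        y=np.array([0,0,-1.])
        for k in(0,np.pi):
            x=np.array([np.cos(xdir+k),np.sin(xdir+k),0]); T=np.stack([x,y,np.cross(x,y)],1)
            print(" turn",(R.inv()*Ro.from_matrix(T)).as_rotvec().round(3))
E
python3 - <<'E'
from h import *
t=read_camera("top"); P=cloud(t)
q=P[268:310,380:425].reshape(-1,3); k=q[q[:,2]>.145]; print("rim",len(k),k.min(0).round(4),k.max(0).round(4))
q2=q[(q[:,2]>.112)&(q[:,2]<.132)]; print(q2.round(3).tolist()[:60])
rim=onz(t,412.6,286,.155); tip=onz(t,396.2,275.8,.122); d=tip-rim; ang=np.arctan2(d[1],d[0]); print(rim,tip,np.linalg.norm(d),ang)
p,R,s=pose(); print(R.as_matrix().round(3))
go([.46,-.345,.25],ang+np.pi/2)
E
```

```text
rim 92 [ 0.4437 -0.371   0.1467] [ 0.4807 -0.3312  0.1623]
[[0.497, -0.315, 0.128], [0.494, -0.313, 0.127], [0.494, -0.315, 0.13], [0.494, -0.318, 0.125], [0.492, -0.31, 0.126], [0.491, -0.312, 0.13], [0.491, -0.315, 0.129], [0.491, -0.318, 0.129], [0.492, -0.321, 0.123], [0.489, -0.313, 0.123], [0.489, -0.315, 0.124], [0.488, -0.323, 0.129], [0.488, -0.326, 0.127], [0.487, -0.316, 0.12], [0.486, -0.318, 0.127], [0.486, -0.321, 0.121], [0.486, -0.323, 0.125], [0.486, -0.326, 0.127], [0.486, -0.328, 0.13], [0.484, -0.319, 0.12], [0.483, -0.321, 0.125], [0.483, -0.323, 0.127], [0.483, -0.326, 0.124], [0.483, -0.328, 0.129], [0.483, -0.331, 0.129], [0.481, -0.324, 0.121], [0.48, -0.325, 0.129], [0.48, -0.328, 0.125], [0.48, -0.33, 0.13], [0.48, -0.333, 0.129], [0.48, -0.337, 0.123], [0.48, -0.343, 0.12], [0.478, -0.326, 0.124], [0.478, -0.331, 0.123], [0.478, -0.334, 0.125], [0.478, -0.336, 0.127], [0.478, -0.352, 0.113], [0.478, -0.354, 0.117], [0.477, -0.354, 0.13], [0.475, -0.328, 0.128], [0.475, -0.331, 0.126], [0.475, -0.334, 0.125], [0.475, -0.36, 0.114], [0.474, -0.361, 0.123], [0.472, -0.331, 0.124], [0.472, -0.333, 0.127], [0.472, -0.363, 0.113], [0.472, -0.363, 0.125], [0.469, -0.364, 0.117], [0.469, -0.365, 0.128], [0.467, -0.331, 0.12], [0.466, -0.366, 0.124], [0.464, -0.33, 0.125], [0.464, -0.366, 0.122], [0.462, -0.331, 0.124], [0.461, -0.366, 0.119], [0.461, -0.367, 0.129], [0.459, -0.331, 0.123], [0.459, -0.367, 0.116], [0.457, -0.332, 0.115]]
[ 0.46216115 -0.35325577] [ 0.49228339 -0.31653221] 0.047497041468924674 0.8838333491037165
[[ 0.386 -0.    -0.922]
 [ 0.922 -0.001  0.386]
 [-0.001 -1.     0.   ]]
t 0.25 tcp [0.2125 0.5072 0.231 ] w 0.0851 F [ 0.5  1.1 -0.1]
 trans [-0.6903 -0.0187 -0.5576]
 turn [-1.000e-03 -1.281e+00 -0.000e+00]
 turn [ 0.000e+00  1.861e+00 -1.000e-03]
```

Emit:
{"name": "arm_command", "arguments": {"deltas": [{"turn":[0,0.12,0],"translation":[-0.04,-0.01,-0.055],"grip":0.085},{"turn":[0,0.24,0],"translation":[-0.08,-0.02,-0.105],"grip":0.085},{"turn":[0,0.36,0],"translation":[-0.12,-0.03,-0.155],"grip":0.085},{"turn":[0,0.48,0],"translation":[-0.16,-0.03,-0.205],"grip":0.085},{"turn":[0,0.6,0],"translation":[-0.2,-0.03,-0.255],"grip":0.085},{"turn":[0,0.72,0],"translation":[-0.24,-0.03,-0.305],"grip":0.085},{"turn":[0,0.84,0],"translation":[-0.28,-0.03,-0.355],"grip":0.085},{"turn":[0,0.96,0],"translation":[-0.32,-0.03,-0.405],"grip":0.085}]}}

```text
time: 1.25
tcp_pos: [0.4542, 0.0697, 0.2615]
tcp_rot: [0.703, -0.703, -0.074, 0.074]
ft_force: [0.2, 1.0, 0.1]
gripper_width: 0.085
```

```bash
python3 -c "
from h import *
go([.462,-.351,.24],2.455);print(pose()[2]['joint_pos'].round(2))"
```

```text
t 1.25 tcp [0.4542 0.0697 0.2615] w 0.085 F [0.2 1.  0.1]
 trans [-0.08    0.0214 -0.4131]
 turn [ 1.000e-03 -2.245e+00  0.000e+00]
 turn [-0.     0.896  0.001]
[-0.03  0.1  -0.11  1.37  0.    1.33]
```

Emit:
{"name": "arm_command", "arguments": {"deltas": [{"turn":[0,0.11,0],"translation":[-0.01,0.003,-0.055],"grip":0.085},{"turn":[0,0.22,0],"translation":[-0.02,0.005,-0.11],"grip":0.085},{"turn":[0,0.34,0],"translation":[-0.03,0.008,-0.165],"grip":0.085},{"turn":[0,0.46,0],"translation":[-0.04,0.01,-0.22],"grip":0.085},{"turn":[0,0.58,0],"translation":[-0.05,0.013,-0.275],"grip":0.085},{"turn":[0,0.7,0],"translation":[-0.06,0.016,-0.33],"grip":0.085},{"turn":[0,0.82,0],"translation":[-0.07,0.02,-0.38],"grip":0.085},{"turn":[0,0.896,0],"translation":[-0.08,0.021,-0.413],"grip":0.085}]}}

```text
time: 2.25
tcp_pos: [0.4627, -0.3511, 0.2394]
tcp_rot: [0.666, -0.666, 0.238, -0.238]
ft_force: [0.7, 0.7, -0.4]
gripper_width: 0.0849
```

Emit:
{"name": "arm_command", "arguments": {"deltas": [{"turn":[0,0,0],"translation":[0,0,0],"grip":0.085}]}}

```text
time: 2.38
tcp_pos: [0.4626, -0.351, 0.2392]
tcp_rot: [0.666, -0.666, 0.238, -0.237]
ft_force: [-0.6, 0.0, -0.4]
gripper_width: 0.0851
```

```bash
python3 -c "
from h import *
go([.462,-.351,.113],2.455)
c=[read_camera(n)['color'] for n in('top','scene')]
a=cv2.resize(c[0][210:320,330:480],(400,300));b=cv2.resize(c[1][80:230,180:380],(400,300))
cv2.imwrite('pics/f1.png',np.hstack([a,b]))"
```

```text
t 2.38 tcp [ 0.4626 -0.351   0.2392] w 0.0851 F [-0.6  0.  -0.4]
 trans [-0.0003  0.1262 -0.0004]
 turn [-2.00e-03 -3.14e+00 -0.00e+00]
 turn [ 0.     0.001 -0.001]
```

View pics/f1.png

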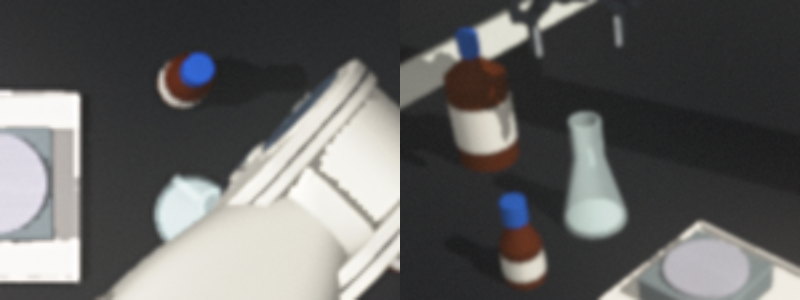

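The open fingers straddle the neck line above the flask. Descend and grip.

Emit:
{"name": "arm_command", "arguments": {"deltas": [{"turn":[0,0,0],"translation":[0,0.04,0],"grip":0.085},{"turn":[0,0,0],"translation":[0,0.07,0],"grip":0.085},{"turn":[0,0,0],"translation":[0,0.1,0],"grip":0.085},{"turn":[0,0,0],"translation":[0,0.126,0],"grip":0.085},{"turn":[0,0,0],"translation":[0,0.126,0],"grip":0.02},{"turn":[0,0,0],"translation":[0,0.126,0],"grip":0.02},{"turn":[0,0,0],"translation":[0,0.126,0],"grip":0.02},{"turn":[0,0,0],"translation":[0,0.126,0],"grip":0.02}]}}

```text
time: 3.48
tcp_pos: [0.464, -0.3494, 0.1159]
tcp_rot: [-0.666, 0.667, -0.235, 0.237]
ft_force: [2.2, -0.2, 7.3]
gripper_width: 0.0389
```

Emit:
{"name": "arm_command", "arguments": {"deltas": [{"turn":[0,0,0],"translation":[0,0,0],"grip":0.02},{"turn":[0,0,0],"translation":[0,0,0],"grip":0.02}]}}

```text
time: 3.72
tcp_pos: [0.4639, -0.3493, 0.1159]
tcp_rot: [-0.666, 0.667, -0.235, 0.237]
ft_force: [1.8, -0.0, 7.5]
gripper_width: 0.0384
```

Emit:
{"name": "arm_command", "arguments": {"deltas": [{"turn":[0,0,0],"translation":[0,-0.02,0],"grip":0.02},{"turn":[0,0,0],"translation":[0,-0.05,0],"grip":0.02},{"turn":[0,0,0],"translation":[0,-0.09,0],"grip":0.02},{"turn":[0,0,0],"translation":[0,-0.11,0],"grip":0.02},{"turn":[0,0,0],"translation":[0,-0.12,0],"grip":0.02}]}}

```text
time: 4.35
tcp_pos: [0.4632, -0.3489, 0.2355]
tcp_rot: [-0.666, 0.667, -0.236, 0.237]
ft_force: [0.1, 0.4, -2.6]
gripper_width: 0.0385
```

```bash
python3 -c "
from h import *
go([.509,.1235,.236],2.455)
c=[read_camera(n)['color'] for n in('scene',)]
cv2.imwrite('pics/f2.png',cv2.resize(c[0][60:240,180:420],(640,480)))"
```

```text
t 4.35 tcp [ 0.4632 -0.3489  0.2355] w 0.0385 F [ 0.1  0.4 -2.6]
 trans [-0.2623 -0.0009  0.3956]
 turn [ 2.000e-03 -3.137e+00 -0.000e+00]
 turn [0.    0.005 0.001]
```

View pics/f2.png

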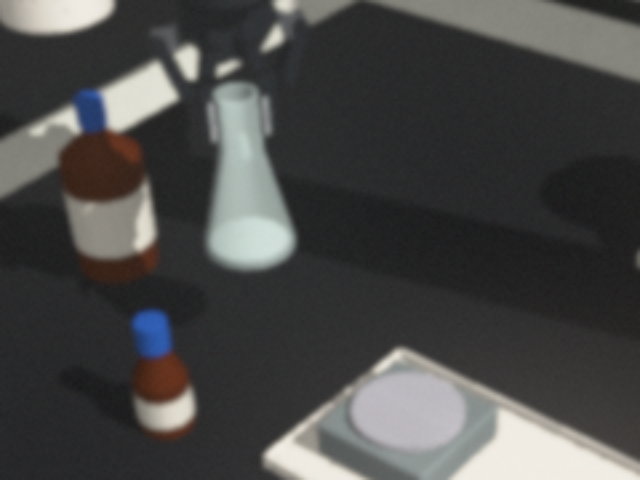

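The flask hangs upright in the jaws, neck at about (240,110) in the crop, with the tube facing the camera. Carry it to the mat at moderate speed.

Emit:
{"name": "arm_command", "arguments": {"deltas": [{"turn":[0,0,0],"translation":[-0.015,0,0.025],"grip":0.02},{"turn":[0,0,0],"translation":[-0.04,0,0.065],"grip":0.02},{"turn":[0,0,0],"translation":[-0.07,0,0.11],"grip":0.02},{"turn":[0,0,0],"translation":[-0.1,0,0.155],"grip":0.02},{"turn":[0,0,0],"translation":[-0.13,0,0.2],"grip":0.02},{"turn":[0,0,0],"translation":[-0.16,0,0.245],"grip":0.02},{"turn":[0,0,0],"translation":[-0.19,0,0.29],"grip":0.02},{"turn":[0,0,0],"translation":[-0.22,0,0.335],"grip":0.02}]}}

```text
time: 5.4
tcp_pos: [0.503, 0.0517, 0.2334]
tcp_rot: [-0.666, 0.667, -0.237, 0.236]
ft_force: [0.6, -0.9, -2.6]
gripper_width: 0.0386
```

Emit:
{"name": "arm_command", "arguments": {"deltas": [{"turn":[0,0,0],"translation":[-0.024,0,0.034],"grip":0.02},{"turn":[0,0,0],"translation":[-0.038,0,0.056],"grip":0.02},{"turn":[0,0,0],"translation":[-0.0423,0,0.0606],"grip":0.02},{"turn":[0,0,0],"translation":[-0.0423,0,0.0606],"grip":0.02}]}}

```text
time: 5.9
tcp_pos: [0.5085, 0.1235, 0.2337]
tcp_rot: [-0.666, 0.667, -0.237, 0.236]
ft_force: [0.5, -0.6, -2.5]
gripper_width: 0.0387
```

```bash
python3 -c "
from h import *
go([.509,.1235,.128],2.455)
t=read_camera('top');s=read_camera('scene')
P=cloud(s); m=(P[...,2]>.07)&(P[...,2]<.10)&(abs(P[...,0]-.51)<.08)&(abs(P[...,1]-.12)<.08)
print(P[m].mean(0) if m.any() else 0)
cv2.imwrite('pics/f3.png',np.hstack([cv2.resize(t['color'][220:330,190:340],(400,300)),cv2.resize(s['color'][150:330,330:570],(400,300))]))"
```

```text
t 5.9 tcp [0.5085 0.1235 0.2337] w 0.0387 F [ 0.5 -0.6 -2.5]
 trans [0.0005 0.1057 0.0004]
 turn [-1.000e-03 -3.136e+00 -2.000e-03]
 turn [ 0.001  0.005 -0.001]
0
```

View pics/f3.png

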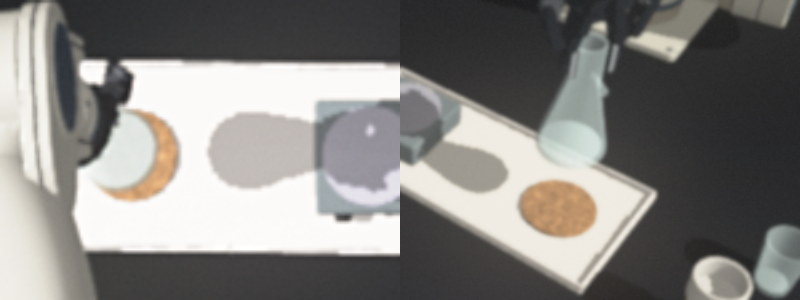

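The flask hangs over the cork, which is at about (558,208) in the scene crop. Lower it almost to contact and check the base against the mat.

Emit:
{"name": "arm_command", "arguments": {"deltas": [{"turn":[0,0,0],"translation":[0,0.02,0],"grip":0.02},{"turn":[0,0,0],"translation":[0,0.045,0],"grip":0.02},{"turn":[0,0,0],"translation":[0,0.07,0],"grip":0.02},{"turn":[0,0,0],"translation":[0,0.09,0],"grip":0.02},{"turn":[0,0,0],"translation":[0,0.1,0],"grip":0.02},{"turn":[0,0,0],"translation":[0,0.105,0],"grip":0.02},{"turn":[0,0,0],"translation":[0,0.105,0],"grip":0.02}]}}

```text
time: 6.88
tcp_pos: [0.5091, 0.1234, 0.1296]
tcp_rot: [0.666, -0.666, 0.237, -0.237]
ft_force: [0.4, 0.1, -1.8]
gripper_width: 0.0382
```

```bash
python3 -c "
from h import *
go([.509,.1235,.126],2.455)
s=read_camera('scene')
cv2.imwrite('pics/f4.png',cv2.resize(s['color'][180:310,370:510],(640,594)))
print(onz(s,433.2,235.8,.118))"
```

```text
t 6.88 tcp [0.5091 0.1234 0.1296] w 0.0382 F [ 0.4  0.1 -1.8]
 trans [-0.0001  0.0036  0.0001]
 turn [ 0.    -3.137  0.   ]
 turn [-0.     0.004  0.   ]
[0.50271417 0.12243357]
```

View pics/f4.png

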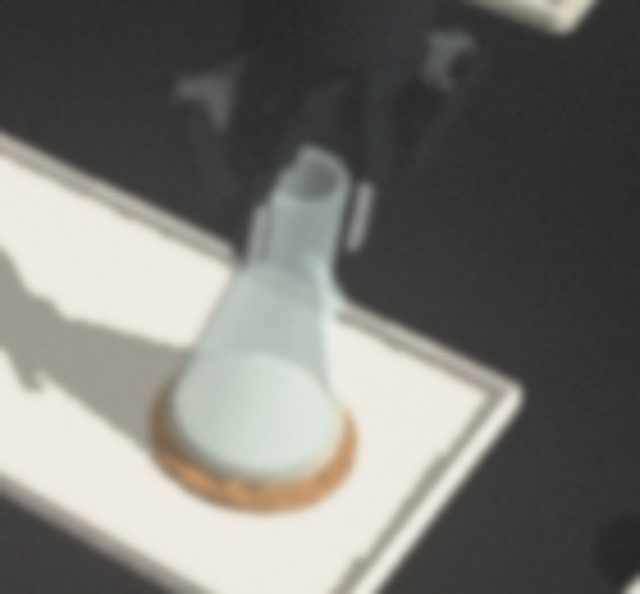

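```bash
python3 -c "
from h import *
s=read_camera('scene')
f=140/640;g=130/594
for u,v,z in((254,437,.010),(257,419,.0137)): print(onz(s,370+u*f,180+v*g,z))
# cork scene mask before contaminated: use bottom/left/right edges
h=cv2.cvtColor(s['color'],cv2.COLOR_BGR2HSV).astype(int)
m=(h[...,0]>5)&(h[...,0]<25)&(h[...,1]>80)&(h[...,2]>80); m[:180]=0;m[310:]=0;m[:,:370]=0;m[:,490:]=0
p=np.argwhere(m)[:,::-1]; w=np.array([onz(s,*q,.010) for q in p])
c=np.array([.508,.1227]);d=np.linalg.norm(w-c,axis=1);a=np.arctan2(*(w-c).T[::-1])
e=[]
for b in np.arange(-3.1,3.1,.15):
    k=(abs(a-b)<.08)
    if k.sum()>1: e.append([*w[k][d[k].argmax()]])
e=np.array(e);A=np.c_[2*e,np.ones(len(e))];x=np.linalg.lstsq(A,(e**2).sum(1),rcond=None)[0];print(len(e),x[:2],(x[2]+x[0]**2+x[1]**2)**.5)
"
```

```text
[0.515063   0.12735662]
[0.50713542 0.12415535]
21 [0.51446335 0.12566382] 0.04578027680850283
```

Emit:
{"name": "arm_command", "arguments": {"deltas": [{"turn":[0,0,0],"translation":[0.002,0,0.005],"grip":0.02},{"turn":[0,0,0],"translation":[0.002,0.002,0.005],"grip":0.02},{"turn":[0,0,0],"translation":[0.002,0.0035,0.005],"grip":0.02},{"turn":[0,0,0],"translation":[0.002,0.0035,0.005],"grip":0.02}]}}

```text
time: 7.48
tcp_pos: [0.5136, 0.1263, 0.1259]
tcp_rot: [0.666, -0.666, 0.236, -0.237]
ft_force: [-0.1, 0.5, -1.0]
gripper_width: 0.0384
```

Emit:
{"name": "arm_command", "arguments": {"deltas": [{"turn":[0,0,0],"translation":[0,0,0],"grip":0.055},{"turn":[0,0,0],"translation":[0,0,0],"grip":0.085},{"turn":[0,0,0],"translation":[0,0,0],"grip":0.085},{"turn":[0,0,0],"translation":[0,0,0],"grip":0.085},{"turn":[0,0,0],"translation":[0,0,0],"grip":0.085}]}}

```text
time: 8.1
tcp_pos: [0.5136, 0.1262, 0.1258]
tcp_rot: [-0.666, 0.666, -0.236, 0.236]
ft_force: [-0.7, -0.2, -0.3]
gripper_width: 0.085
```

Emit:
{"name": "arm_command", "arguments": {"deltas": [{"turn":[0,0,0],"translation":[0,-0.02,0],"grip":0.085},{"turn":[0,0,0],"translation":[0,-0.06,0],"grip":0.085},{"turn":[0,0,0],"translation":[0,-0.1,0],"grip":0.085},{"turn":[0,0,0],"translation":[-0.02,-0.12,0.05],"grip":0.085},{"turn":[0,0,0],"translation":[-0.042,-0.12,0.105],"grip":0.085},{"turn":[0,0,0],"translation":[-0.062,-0.12,0.158],"grip":0.085},{"turn":[0,0,0],"translation":[-0.084,-0.12,0.213],"grip":0.085},{"turn":[0,0,0],"translation":[-0.084,-0.12,0.213],"grip":0.085}]}}

```text
time: 9.1
tcp_pos: [0.5828, 0.3481, 0.2436]
tcp_rot: [-0.666, 0.667, -0.236, 0.235]
ft_force: [0.2, -1.1, -1.1]
gripper_width: 0.0853
```

```bash
python3 -c "
from h import *
go([.584,.3445,.073],-.686)
t=read_camera('top');s=read_camera('scene')
for n,c in(('top',t),('scene',s)):
    P=cloud(c);ok=(abs(P[...,0]-.51)<.05)&(abs(P[...,1]-.125)<.06)
    k=P[ok&(P[...,2]>.155)&(P[...,2]<.18)];print(n,len(k),k.min(0).round(4),k.max(0).round(4)) if len(k) else 0
cv2.imwrite('pics/f5.png',np.hstack([cv2.resize(t['color'][225:325,195:295],(400,400),interpolation=2),cv2.resize(s['color'][180:310,370:500],(400,400),interpolation=2)]))"
```

```text
t 9.1 tcp [0.5828 0.3481 0.2436] w 0.0853 F [ 0.2 -1.1 -1.1]
 trans [ 0.0034  0.1706 -0.0018]
 turn [ 0.002  0.008 -0.001]
 turn [-2.000e-03 -3.134e+00 -2.000e-03]
top 91 [0.4913 0.1054 0.1552] [0.5303 0.1432 0.1728]
scene 201 [0.494  0.1045 0.155 ] [0.5359 0.144  0.1675]
```

View pics/f5.png

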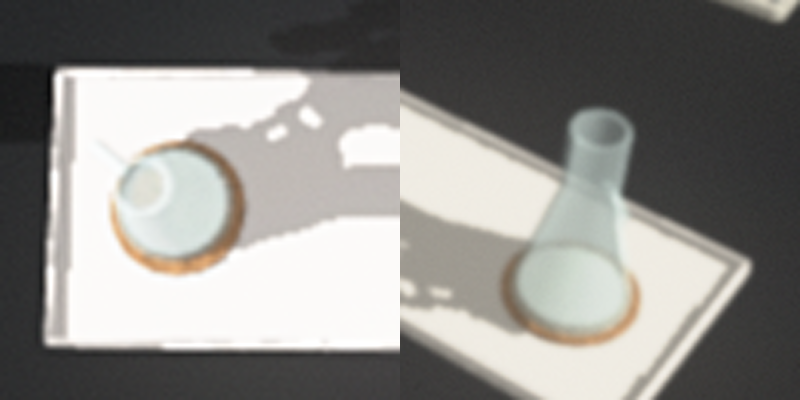

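The flask stands upright on the cork. The top view puts its rim at (0.511,0.124) and the cork at (0.509,0.123). Now grip the funnel.

Emit:
{"name": "arm_command", "arguments": {"deltas": [{"turn":[0,0,0],"translation":[0.0034,0.04,-0.0018],"grip":0.085},{"turn":[0,0,0],"translation":[0.0034,0.085,-0.0018],"grip":0.085},{"turn":[0,0,0],"translation":[0.0034,0.125,-0.0018],"grip":0.085},{"turn":[0,0,0],"translation":[0.0034,0.155,-0.0018],"grip":0.085},{"turn":[0,0,0],"translation":[0.0034,0.177,-0.0018],"grip":0.085},{"turn":[0,0,0],"translation":[0.0034,0.177,-0.0018],"grip":0.04},{"turn":[0,0,0],"translation":[0.0034,0.177,-0.0018],"grip":0.04},{"turn":[0,0,0],"translation":[0.0034,0.177,-0.0018],"grip":0.04}]}}

```text
time: 10.2
tcp_pos: [0.5847, 0.3409, 0.0703]
tcp_rot: [0.667, -0.666, 0.236, -0.237]
ft_force: [0.6, 0.6, -1.8]
gripper_width: 0.0595
```

Emit:
{"name": "arm_command", "arguments": {"deltas": [{"turn":[0,0,0],"translation":[0,0,0],"grip":0.04},{"turn":[0,0,0],"translation":[0,0,0],"grip":0.04}]}}

```text
time: 10.45
tcp_pos: [0.5847, 0.341, 0.07]
tcp_rot: [0.667, -0.666, 0.236, -0.237]
ft_force: [-0.1, -0.9, 6.5]
gripper_width: 0.0595
```

Emit:
{"name": "arm_command", "arguments": {"deltas": [{"turn":[0,0,0],"translation":[0,-0.015,0],"grip":0.04},{"turn":[0,0,0],"translation":[0,-0.045,0],"grip":0.04},{"turn":[0,0,0],"translation":[0,-0.085,0],"grip":0.04},{"turn":[0,0,0],"translation":[0,-0.125,0],"grip":0.04},{"turn":[0,0,0],"translation":[0,-0.165,0],"grip":0.04},{"turn":[0,0,0],"translation":[0,-0.185,0],"grip":0.04},{"turn":[0,0,0],"translation":[0,-0.185,0],"grip":0.04}]}}

```text
time: 11.32
tcp_pos: [0.5845, 0.3414, 0.256]
tcp_rot: [0.667, -0.666, 0.236, -0.237]
ft_force: [-0.1, 0.7, -1.9]
gripper_width: 0.0596
```

```bash
python3 -c "
from h import *
xj=np.array([np.cos(-.686),np.sin(-.686)]);zp=np.array([.634,.773])
# jaw coord from release pose; perp from top camera (grip tcp .5847,.341 when funnel at .5838,.3446)
T=xj*(xj@[.5136,.1262])+zp*(zp@(np.array([.5847,.341])+np.array([.5108,.1243])-np.array([.5838,.3446])))
print(T); go([*T,.26],-.686)
s=read_camera('scene');cv2.imwrite('pics/f6.png',cv2.resize(s['color'][200:380,420:600],(500,500),interpolation=2))"
```

```text
[0.51049184 0.1217928 ]
t 11.32 tcp [0.5845 0.3414 0.256 ] w 0.0596 F [-0.1  0.7 -1.9]
 trans [ 0.0809 -0.0046 -0.2171]
 turn [-0.003  0.004  0.001]
 turn [ 2.000e-03 -3.137e+00  5.000e-03]
```

View pics/f6.png

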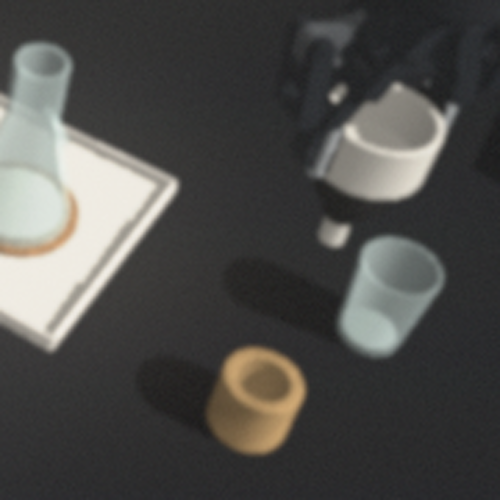

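The funnel hangs upright in the jaws, stem tip at about (333,235) in the crop. Move it over the flask.

Emit:
{"name": "arm_command", "arguments": {"deltas": [{"turn":[0,0,0],"translation":[0.009,-0.003,-0.024],"grip":0.04},{"turn":[0,0,0],"translation":[0.023,-0.004,-0.062],"grip":0.04},{"turn":[0,0,0],"translation":[0.038,-0.004,-0.102],"grip":0.04},{"turn":[0,0,0],"translation":[0.053,-0.004,-0.142],"grip":0.04},{"turn":[0,0,0],"translation":[0.067,-0.004,-0.18],"grip":0.04},{"turn":[0,0,0],"translation":[0.077,-0.004,-0.207],"grip":0.04},{"turn":[0,0,0],"translation":[0.0809,-0.004,-0.2171],"grip":0.04},{"turn":[0,0,0],"translation":[0.0809,-0.004,-0.2171],"grip":0.04}]}}

```text
time: 12.38
tcp_pos: [0.5099, 0.1213, 0.2573]
tcp_rot: [-0.666, 0.666, -0.237, 0.236]
ft_force: [0.2, 0.6, -0.7]
gripper_width: 0.0598
```

Emit:
{"name": "arm_command", "arguments": {"deltas": [{"turn":[0,0,0],"translation":[0,0,0],"grip":0.04}]}}

```text
time: 12.5
tcp_pos: [0.5103, 0.1222, 0.2574]
tcp_rot: [0.666, -0.666, 0.237, -0.236]
ft_force: [-1.0, -0.5, -1.3]
gripper_width: 0.0596
```

```bash
python3 -c "
from h import *
go([.5105,.1218,.2],-.686)
s=read_camera('scene');P=cloud(s)
for lo,hi,n in((.283,.30,'bowl top'),(.155,.172,'rim')):
    k=P[(abs(P[...,0]-.51)<.05)&(abs(P[...,1]-.125)<.05)&(P[...,2]>lo)&(P[...,2]<hi)]
    if len(k):print(n,len(k),k.min(0).round(4),k.max(0).round(4))
cv2.imwrite('pics/f7.png',cv2.resize(s['color'][140:260,370:490],(600,600),interpolation=2))"
```

```text
t 12.5 tcp [0.5103 0.1222 0.2574] w 0.0596 F [-1.  -0.5 -1.3]
 trans [ 0.0004  0.0574 -0.0002]
 turn [ 0.     0.005 -0.001]
 turn [-1.000e-03 -3.137e+00 -0.000e+00]
bowl top 541 [0.4809 0.0907 0.283 ] [0.55   0.1556 0.2999]
rim 201 [0.4946 0.1047 0.155 ] [0.5363 0.1438 0.1675]
```

View pics/f7.png

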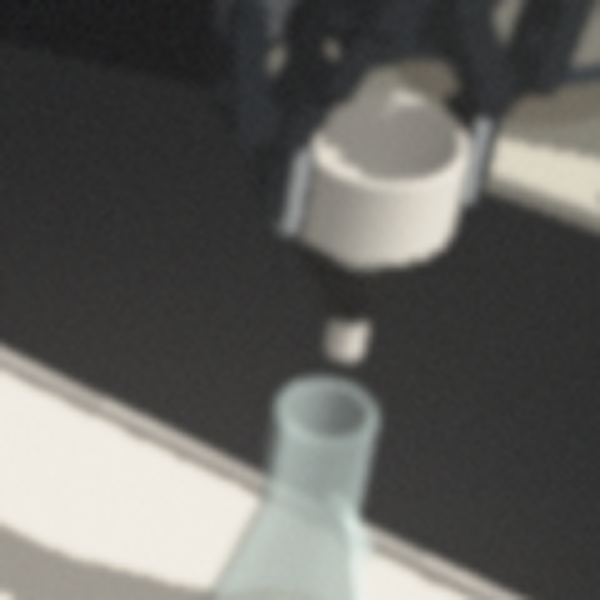

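```bash
python3 -c "
from h import *
s=read_camera('scene')
print(onz(s,370+346/5,140+353/5,.1974),onz(s,370+326/5,140+408/5,.165),onz(s,370+388/5,140+135/5,.1974+.098))"
```

```text
[0.51493252 0.12907969] [0.51238808 0.12446867] [0.51128476 0.12735217]
```

Emit:
{"name": "arm_command", "arguments": {"deltas": [{"turn":[0,0,0],"translation":[0,0.01,-0.002],"grip":0.04},{"turn":[0,0,0],"translation":[0,0.025,-0.002],"grip":0.04},{"turn":[0,0,0],"translation":[0,0.038,-0.002],"grip":0.04},{"turn":[0,0,0],"translation":[0,0.045,-0.002],"grip":0.04},{"turn":[0,0,0],"translation":[0,0.045,-0.002],"grip":0.04}]}}

```text
time: 13.22
tcp_pos: [0.5086, 0.1199, 0.2122]
tcp_rot: [-0.666, 0.667, -0.237, 0.236]
ft_force: [-0.3, -0.7, -1.5]
gripper_width: 0.0598
```

```bash
python3 -c "
from h import *
go([.5105,.1218,.185],-.686)
s=read_camera('scene')
cv2.imwrite('pics/f8.png',cv2.resize(s['color'][160:260,380:480],(600,600),interpolation=2))"
```

```text
t 13.22 tcp [0.5086 0.1199 0.2122] w 0.0598 F [-0.3 -0.7 -1.5]
 trans [0.0003 0.0272 0.0027]
 turn [ 0.001  0.004 -0.001]
 turn [-1.000e-03 -3.138e+00 -1.000e-03]
```

View pics/f8.png

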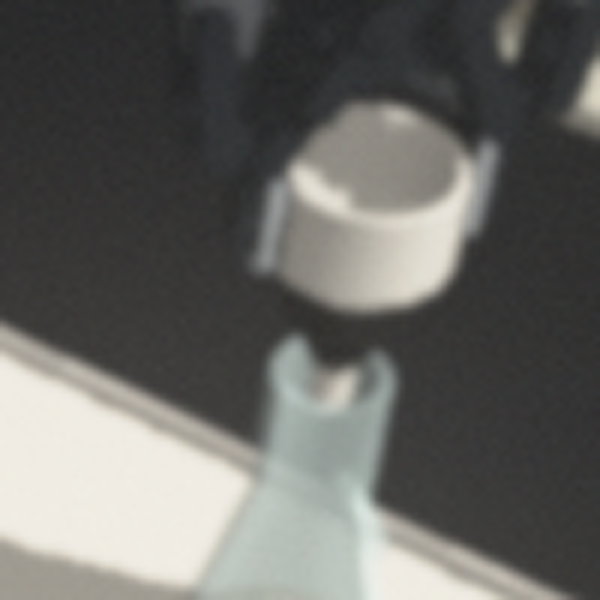

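The stem is inside the mouth: bung centre at about x=336 and rim centre at about x=333 in the crop. Lower in steps, watching the force.

Emit:
{"name": "arm_command", "arguments": {"deltas": [{"turn":[0,0,0],"translation":[0,0.004,0],"grip":0.04},{"turn":[0,0,0],"translation":[0,0.008,0],"grip":0.04},{"turn":[0,0,0],"translation":[0,0.012,0],"grip":0.04}]}}

```text
time: 13.65
tcp_pos: [0.5088, 0.1199, 0.2006]
tcp_rot: [0.666, -0.666, 0.236, -0.237]
ft_force: [0.3, -0.2, -0.9]
gripper_width: 0.0594
```

Emit:
{"name": "arm_command", "arguments": {"deltas": [{"turn":[0,0,0],"translation":[0,0.004,0],"grip":0.04},{"turn":[0,0,0],"translation":[0,0.008,0],"grip":0.04},{"turn":[0,0,0],"translation":[0,0.012,0],"grip":0.04},{"turn":[0,0,0],"translation":[0,0.0145,0],"grip":0.04},{"turn":[0,0,0],"translation":[0,0.0145,0],"grip":0.04}]}}

```text
time: 14.28
tcp_pos: [0.5088, 0.1199, 0.1861]
tcp_rot: [-0.666, 0.666, -0.237, 0.236]
ft_force: [-0.0, 0.7, -0.4]
gripper_width: 0.0598
```

Emit:
{"name": "arm_command", "arguments": {"deltas": [{"turn":[0,0,0],"translation":[0,0.001,0],"grip":0.04},{"turn":[0,0,0],"translation":[0,0.001,0],"grip":0.04},{"turn":[0,0,0],"translation":[0,0.001,0],"grip":0.07},{"turn":[0,0,0],"translation":[0,0.001,0],"grip":0.085},{"turn":[0,0,0],"translation":[0,0.001,0],"grip":0.085},{"turn":[0,0,0],"translation":[0,0.001,0],"grip":0.085}]}}

```text
time: 15.02
tcp_pos: [0.5089, 0.1199, 0.1854]
tcp_rot: [0.666, -0.666, 0.236, -0.237]
ft_force: [-0.1, -0.5, -0.5]
gripper_width: 0.085
```

Emit:
{"name": "arm_command", "arguments": {"deltas": [{"turn":[0,0,0],"translation":[0,-0.02,0],"grip":0.085},{"turn":[0,0,0],"translation":[0,-0.05,0],"grip":0.085},{"turn":[0,0,0],"translation":[0,-0.09,0],"grip":0.085},{"turn":[0,0,0],"translation":[0,-0.11,0],"grip":0.085},{"turn":[0,0,0],"translation":[0,-0.11,0],"grip":0.085}]}}

```text
time: 15.65
tcp_pos: [0.5094, 0.12, 0.2964]
tcp_rot: [0.667, -0.666, 0.236, -0.237]
ft_force: [1.2, 0.2, -0.4]
gripper_width: 0.0847
```

```bash
python3 -c "
from h import *
go([.459,.388,.26],.3)
s=read_camera('scene')
cv2.imwrite('pics/f9.png',cv2.resize(s['color'][160:290,370:500],(600,600),interpolation=2))"
```

```text
t 15.65 tcp [0.5094 0.12   0.2964] w 0.0847 F [ 1.2  0.2 -0.4]
 trans [-0.2081  0.0363  0.1762]
 turn [-0.001 -0.982  0.003]
 turn [-3.00e-03  2.16e+00 -1.00e-03]
```

View pics/f9.png

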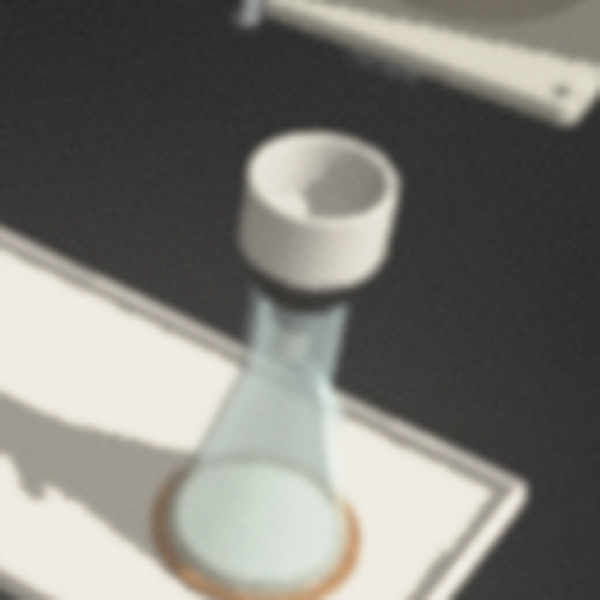

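The funnel is upright on the flask, collar on the rim at about (300,295), and the flask still stands on the cork. Next, the beaker.

Emit:
{"name": "arm_command", "arguments": {"deltas": [{"turn":[0,0,0],"translation":[-0.045,0,0.038],"grip":0.085},{"turn":[0,0,0],"translation":[-0.09,0,0.076],"grip":0.085},{"turn":[0,0,0],"translation":[-0.135,0.01,0.114],"grip":0.085},{"turn":[0,0,0],"translation":[-0.18,0.04,0.15],"grip":0.085},{"turn":[0,0,0],"translation":[-0.2085,0.08,0.1755],"grip":0.085},{"turn":[0,0,0],"translation":[-0.2085,0.12,0.1755],"grip":0.085},{"turn":[0,0,0],"translation":[-0.2085,0.15,0.1755],"grip":0.085},{"turn":[0,0,0],"translation":[-0.2085,0.15,0.1755],"grip":0.085}]}}

```text
time: 16.7
tcp_pos: [0.4558, 0.3867, 0.1419]
tcp_rot: [-0.665, 0.668, -0.238, 0.235]
ft_force: [0.0, -0.3, 0.6]
gripper_width: 0.0848
```

```bash
python3 -c "
from h import *
go([.459,.388,.03],-.686)"
```

```text
t 16.7 tcp [0.4558 0.3867 0.1419] w 0.0848 F [ 0.  -0.3  0.6]
 trans [0.0018 0.1119 0.0037]
 turn [ 0.006  0.004 -0.002]
 turn [-3.000e-03 -3.137e+00 -1.000e-02]
```

Emit:
{"name": "arm_command", "arguments": {"deltas": [{"turn":[0,0,0],"translation":[0.0018,0.03,0.003],"grip":0.085},{"turn":[0,0,0],"translation":[0.0018,0.065,0.003],"grip":0.085},{"turn":[0,0,0],"translation":[0.0018,0.095,0.003],"grip":0.085},{"turn":[0,0,0],"translation":[0.0018,0.11,0.003],"grip":0.085},{"turn":[0,0,0],"translation":[0.0018,0.11,0.003],"grip":0.035},{"turn":[0,0,0],"translation":[0.0018,0.11,0.003],"grip":0.035},{"turn":[0,0,0],"translation":[0.0018,0.11,0.003],"grip":0.035},{"turn":[0,0,0],"translation":[0.0018,0.11,0.003],"grip":0.035}]}}

```text
time: 17.7
tcp_pos: [0.462, 0.3892, 0.0371]
tcp_rot: [0.667, -0.666, 0.236, -0.237]
ft_force: [1.1, -1.3, 7.1]
gripper_width: 0.0521
```

Emit:
{"name": "arm_command", "arguments": {"deltas": [{"turn":[0,0,0],"translation":[0,0,0],"grip":0.035},{"turn":[0,0,0],"translation":[0,0,0],"grip":0.035}]}}

```text
time: 17.95
tcp_pos: [0.4619, 0.3892, 0.0371]
tcp_rot: [0.667, -0.666, 0.236, -0.237]
ft_force: [0.8, -1.3, 7.2]
gripper_width: 0.0521
```

Emit:
{"name": "arm_command", "arguments": {"deltas": [{"turn":[0,0,0],"translation":[0,-0.015,0],"grip":0.035},{"turn":[0,0,0],"translation":[0,-0.05,0],"grip":0.035},{"turn":[0,0,0],"translation":[0,-0.095,0],"grip":0.035},{"turn":[0,0,0],"translation":[0,-0.145,0],"grip":0.035},{"turn":[0,0,0],"translation":[0,-0.195,0],"grip":0.035},{"turn":[0,0,0],"translation":[0,-0.24,0],"grip":0.035},{"turn":[0,0,0],"translation":[0,-0.265,0],"grip":0.035},{"turn":[0,0,0],"translation":[0,-0.27,0],"grip":0.035}]}}

```text
time: 18.95
tcp_pos: [0.4609, 0.389, 0.3078]
tcp_rot: [0.667, -0.665, 0.236, -0.237]
ft_force: [0.1, -0.4, -1.6]
gripper_width: 0.0519
```

```bash
python3 -c "
from h import *
go([.4998,-.1338,.307],-.686)"
```

```text
t 18.95 tcp [0.4609 0.389  0.3078] w 0.0519 F [ 0.1 -0.4 -1.6]
 trans [ 3.597e-01 -1.000e-04 -3.814e-01]
 turn [-0.003  0.004  0.001]
 turn [ 2.000e-03 -3.137e+00  5.000e-03]
```

Emit:
{"name": "arm_command", "arguments": {"deltas": [{"turn":[0,0,0],"translation":[0.02,0,-0.021],"grip":0.035},{"turn":[0,0,0],"translation":[0.055,0,-0.058],"grip":0.035},{"turn":[0,0,0],"translation":[0.09,0,-0.095],"grip":0.035},{"turn":[0,0,0],"translation":[0.13,0,-0.138],"grip":0.035},{"turn":[0,0,0],"translation":[0.17,0,-0.18],"grip":0.035},{"turn":[0,0,0],"translation":[0.21,0,-0.223],"grip":0.035},{"turn":[0,0,0],"translation":[0.25,0,-0.265],"grip":0.035},{"turn":[0,0,0],"translation":[0.29,0,-0.307],"grip":0.035}]}}

```text
time: 19.95
tcp_pos: [0.4918, -0.034, 0.3046]
tcp_rot: [0.666, -0.666, 0.237, -0.236]
ft_force: [-0.4, -1.0, -1.7]
gripper_width: 0.0519
```

Emit:
{"name": "arm_command", "arguments": {"deltas": [{"turn":[0,0,0],"translation":[0.035,0.01,-0.037],"grip":0.035},{"turn":[0,0,0],"translation":[0.06,0.04,-0.064],"grip":0.035},{"turn":[0,0,0],"translation":[0.07,0.08,-0.0744],"grip":0.035},{"turn":[0,0,0],"translation":[0.07,0.12,-0.0744],"grip":0.035},{"turn":[0,0,0],"translation":[0.07,0.16,-0.0744],"grip":0.035},{"turn":[0,0,0],"translation":[0.07,0.19,-0.0744],"grip":0.035},{"turn":[0,0,0],"translation":[0.07,0.19,-0.0744],"grip":0.035}]}}

```text
time: 20.82
tcp_pos: [0.4981, -0.1334, 0.113]
tcp_rot: [0.667, -0.666, 0.238, -0.235]
ft_force: [0.2, -0.4, -0.4]
gripper_width: 0.052
```

```bash
python3 -c "
from h import *
go([.4998,-.1338,.0871],-.686)
s=read_camera('scene')
cv2.imwrite('pics/f10.png',cv2.resize(s['color'][130:260,260:390],(600,600),interpolation=2))"
```

```text
t 20.82 tcp [ 0.4981 -0.1334  0.113 ] w 0.052 F [ 0.2 -0.4 -0.4]
 trans [0.0018 0.0259 0.0008]
 turn [ 0.001  0.004 -0.005]
 turn [-8.000e-03 -3.138e+00 -2.000e-03]
```

View pics/f10.png

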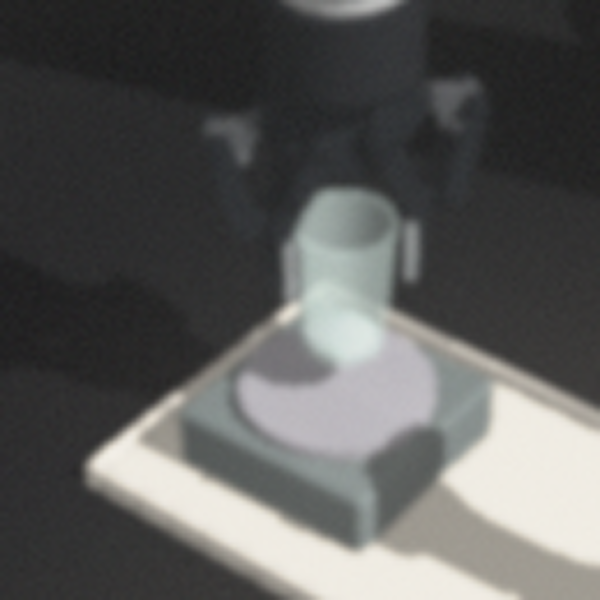

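The beaker hangs over the plate, base at about (343,337) and plate centre at about (337,385) in the crop. That looks a few mm too far from the camera, so I'll nudge it and set it down.

Emit:
{"name": "arm_command", "arguments": {"deltas": [{"turn":[0,0,0],"translation":[0.003,0.008,0.0055],"grip":0.035},{"turn":[0,0,0],"translation":[0.003,0.016,0.0055],"grip":0.035},{"turn":[0,0,0],"translation":[0.003,0.021,0.0055],"grip":0.035},{"turn":[0,0,0],"translation":[0.003,0.024,0.0055],"grip":0.035},{"turn":[0,0,0],"translation":[0.003,0.024,0.0055],"grip":0.035}]}}

```text
time: 21.5
tcp_pos: [0.5056, -0.1318, 0.0912]
tcp_rot: [0.666, -0.666, 0.237, -0.236]
ft_force: [-0.6, 0.3, -1.8]
gripper_width: 0.0517
```

Emit:
{"name": "arm_command", "arguments": {"deltas": [{"turn":[0,0,0],"translation":[-0.001,0.003,-0.001],"grip":0.035},{"turn":[0,0,0],"translation":[-0.001,0.005,-0.001],"grip":0.035},{"turn":[0,0,0],"translation":[-0.001,0.005,-0.001],"grip":0.035}]}}

```text
time: 21.88
tcp_pos: [0.5043, -0.132, 0.0862]
tcp_rot: [0.666, -0.666, 0.237, -0.236]
ft_force: [0.3, 0.3, -2.0]
gripper_width: 0.0518
```

Emit:
{"name": "arm_command", "arguments": {"deltas": [{"turn":[0,0,0],"translation":[0,0,0],"grip":0.06},{"turn":[0,0,0],"translation":[0,0,0],"grip":0.085},{"turn":[0,0,0],"translation":[0,0,0],"grip":0.085},{"turn":[0,0,0],"translation":[0,0,0],"grip":0.085}]}}

```text
time: 22.38
tcp_pos: [0.5044, -0.132, 0.0863]
tcp_rot: [-0.666, 0.666, -0.236, 0.237]
ft_force: [0.9, 0.0, 0.2]
gripper_width: 0.0853
```

Emit:
{"name": "arm_command", "arguments": {"deltas": [{"turn":[0,0,0],"translation":[0,-0.02,0],"grip":0.085},{"turn":[0,0,0],"translation":[0,-0.06,0],"grip":0.085},{"turn":[0,0,0],"translation":[0,-0.11,0],"grip":0.085},{"turn":[0,0,0],"translation":[0,-0.14,0],"grip":0.085},{"turn":[0,0,0],"translation":[0,-0.14,0],"grip":0.085}]}}

```text
time: 23.0
tcp_pos: [0.5053, -0.1324, 0.2286]
tcp_rot: [-0.666, 0.667, -0.235, 0.238]
ft_force: [0.3, 0.8, -0.3]
gripper_width: 0.0846
```

```bash
python3 -c "
from h import *
go([.603,-.343,.22],-.686);print(pose()[2]['joint_pos'].round(2))"
```

```text
t 23.0 tcp [ 0.5053 -0.1324  0.2286] w 0.0846 F [ 0.3  0.8 -0.3]
 trans [ 0.2086  0.0093 -0.1019]
 turn [-0.001  0.004  0.004]
 turn [ 7.000e-03 -3.138e+00  2.000e-03]
[-0.42  0.21 -0.05  1.31 -0.    1.84]
```

Emit:
{"name": "arm_command", "arguments": {"deltas": [{"turn":[0,0,0],"translation":[0.03,0,-0.015],"grip":0.085},{"turn":[0,0,0],"translation":[0.075,0,-0.037],"grip":0.085},{"turn":[0,0,0],"translation":[0.12,0,-0.058],"grip":0.085},{"turn":[0,0,0],"translation":[0.165,0,-0.08],"grip":0.085},{"turn":[0,0,0],"translation":[0.195,0,-0.095],"grip":0.085},{"turn":[0,0,0],"translation":[0.2086,0.02,-0.1019],"grip":0.085},{"turn":[0,0,0],"translation":[0.2086,0.04,-0.1019],"grip":0.085},{"turn":[0,0,0],"translation":[0.2086,0.04,-0.1019],"grip":0.085}]}}

```text
time: 24.0
tcp_pos: [0.6009, -0.3413, 0.1829]
tcp_rot: [0.667, -0.666, 0.238, -0.235]
ft_force: [0.1, 0.3, 0.8]
gripper_width: 0.085
```

```bash
python3 -c "
from h import *
go([.603,-.343,.086],-.686)
t=read_camera('top');P=cloud(t)
k=P[(abs(P[...,0]-.50)<.045)&(abs(P[...,1]+.134)<.045)&(P[...,2]>.112)&(P[...,2]<.14)];print('beaker',len(k),k.min(0),k.max(0))
s=read_camera('scene');cv2.imwrite('pics/f11.png',np.hstack([cv2.resize(s['color'][120:250,180:310],(400,400),interpolation=2),cv2.resize(t['color'][235:325,280:370],(400,400),interpolation=2)]))"
```

```text
t 24.0 tcp [ 0.6009 -0.3413  0.1829] w 0.085 F [0.1 0.3 0.8]
 trans [0.0032 0.0969 0.    ]
 turn [ 0.     0.004 -0.006]
 turn [-0.009 -3.137 -0.   ]
beaker 84 [ 0.47671722 -0.16007509  0.11223824] [ 0.52851139 -0.1082779   0.13193106]
```

View pics/f11.png

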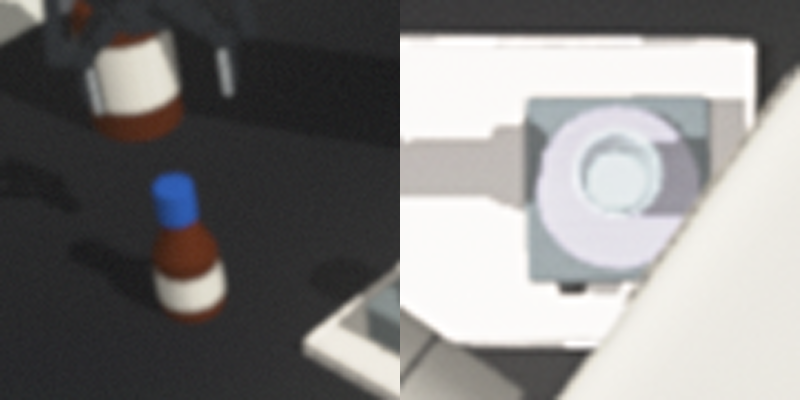

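The beaker stands on the plate within about 5 mm of its centre. The fingers straddle the small bottle's cap, which is at about (175,200). Descend and grip.

Emit:
{"name": "arm_command", "arguments": {"deltas": [{"turn":[0,0,0],"translation":[0.003,0.03,0],"grip":0.085},{"turn":[0,0,0],"translation":[0.003,0.06,0],"grip":0.085},{"turn":[0,0,0],"translation":[0.003,0.085,0],"grip":0.085},{"turn":[0,0,0],"translation":[0.003,0.096,0],"grip":0.085},{"turn":[0,0,0],"translation":[0.003,0.096,0],"grip":0.015},{"turn":[0,0,0],"translation":[0.003,0.096,0],"grip":0.015},{"turn":[0,0,0],"translation":[0.003,0.096,0],"grip":0.015},{"turn":[0,0,0],"translation":[0.003,0.096,0],"grip":0.015}]}}

```text
time: 25.1
tcp_pos: [0.6049, -0.3449, 0.0917]
tcp_rot: [-0.666, 0.667, -0.236, 0.237]
ft_force: [0.7, 0.2, 5.7]
gripper_width: 0.0294
```

Emit:
{"name": "arm_command", "arguments": {"deltas": [{"turn":[0,0,0],"translation":[0,0,0],"grip":0.015},{"turn":[0,0,0],"translation":[0,0,0],"grip":0.015},{"turn":[0,0,0],"translation":[0,0,0],"grip":0.015}]}}

```text
time: 25.48
tcp_pos: [0.6049, -0.3449, 0.0917]
tcp_rot: [-0.666, 0.667, -0.236, 0.237]
ft_force: [-0.1, -0.0, 6.2]
gripper_width: 0.03
```

Emit:
{"name": "arm_command", "arguments": {"deltas": [{"turn":[0,0,0],"translation":[0,-0.015,0],"grip":0.015},{"turn":[0,0,0],"translation":[0,-0.045,0],"grip":0.015},{"turn":[0,0,0],"translation":[0,-0.085,0],"grip":0.015},{"turn":[0,0,0],"translation":[0,-0.125,0],"grip":0.015},{"turn":[0,0,0],"translation":[0,-0.155,0],"grip":0.015},{"turn":[0,0,0],"translation":[0,-0.17,0],"grip":0.015},{"turn":[0,0,0],"translation":[0,-0.17,0],"grip":0.015}]}}

```text
time: 26.35
tcp_pos: [0.6046, -0.3446, 0.2621]
tcp_rot: [-0.666, 0.667, -0.236, 0.237]
ft_force: [-0.2, -0.2, -2.3]
gripper_width: 0.0298
```

```bash
python3 -c "
from h import *
go([.504,-.006,.262],-.686)"
```

```text
t 26.35 tcp [ 0.6046 -0.3446  0.2621] w 0.0298 F [-0.2 -0.2 -2.3]
 trans [-0.2916 -0.0006  0.1995]
 turn [-0.     0.004  0.003]
 turn [ 0.004 -3.138  0.   ]
```

Emit:
{"name": "arm_command", "arguments": {"deltas": [{"turn":[0,0,0],"translation":[-0.025,0,0.017],"grip":0.015},{"turn":[0,0,0],"translation":[-0.07,0,0.048],"grip":0.015},{"turn":[0,0,0],"translation":[-0.115,0,0.079],"grip":0.015},{"turn":[0,0,0],"translation":[-0.16,0,0.109],"grip":0.015},{"turn":[0,0,0],"translation":[-0.205,0,0.14],"grip":0.015},{"turn":[0,0,0],"translation":[-0.25,0,0.171],"grip":0.015},{"turn":[0,0,0],"translation":[-0.28,0,0.1915],"grip":0.015},{"turn":[0,0,0],"translation":[-0.2916,0,0.1995],"grip":0.015}]}}

```text
time: 27.35
tcp_pos: [0.5027, -0.004, 0.2601]
tcp_rot: [-0.667, 0.667, -0.236, 0.236]
ft_force: [-0.6, 0.0, -1.8]
gripper_width: 0.0294
```

Emit:
{"name": "arm_command", "arguments": {"deltas": [{"turn":[0,0,0],"translation":[0,0.03,0],"grip":0.015},{"turn":[0,0,0],"translation":[0,0.07,0],"grip":0.015},{"turn":[0,0,0],"translation":[0,0.11,0],"grip":0.015},{"turn":[0,0,0],"translation":[0,0.14,0],"grip":0.015},{"turn":[0,0,0],"translation":[0,0.155,0],"grip":0.015},{"turn":[0,0,0],"translation":[0,0.155,0],"grip":0.015}]}}

```text
time: 28.1
tcp_pos: [0.5034, -0.0061, 0.1046]
tcp_rot: [-0.666, 0.666, -0.237, 0.236]
ft_force: [0.6, 0.1, -1.9]
gripper_width: 0.0295
```

```bash
python3 -c "
from h import *
go([.504,-.006,.0957],-.686)"
```

```text
t 28.1 tcp [ 0.5034 -0.0061  0.1046] w 0.0295 F [ 0.6  0.1 -1.9]
 trans [0.0004 0.0089 0.0004]
 turn [ 0.001  0.004 -0.002]
 turn [-2.000e-03 -3.138e+00 -2.000e-03]
```

Emit:
{"name": "arm_command", "arguments": {"deltas": [{"turn":[0,0,0],"translation":[0,0.004,0],"grip":0.015},{"turn":[0,0,0],"translation":[0,0.007,0],"grip":0.015},{"turn":[0,0,0],"translation":[0,0.009,0],"grip":0.015},{"turn":[0,0,0],"translation":[0,0.009,0],"grip":0.015}]}}

```text
time: 28.6
tcp_pos: [0.5038, -0.0058, 0.0964]
tcp_rot: [-0.666, 0.666, -0.236, 0.237]
ft_force: [-0.1, -0.5, -1.3]
gripper_width: 0.0293
```

Emit:
{"name": "arm_command", "arguments": {"deltas": [{"turn":[0,0,0],"translation":[0,0,0],"grip":0.045},{"turn":[0,0,0],"translation":[0,0,0],"grip":0.085},{"turn":[0,0,0],"translation":[0,0,0],"grip":0.085},{"turn":[0,0,0],"translation":[0,0,0],"grip":0.085},{"turn":[0,0,0],"translation":[0,0,0],"grip":0.085}]}}

```text
time: 29.22
tcp_pos: [0.5038, -0.0058, 0.0963]
tcp_rot: [0.666, -0.666, 0.236, -0.237]
ft_force: [-0.5, 0.1, 0.4]
gripper_width: 0.0849
```

Emit:
{"name": "arm_command", "arguments": {"deltas": [{"turn":[0,0,0],"translation":[0,-0.02,0],"grip":0.085},{"turn":[0,0,0],"translation":[0,-0.06,0],"grip":0.085},{"turn":[0,0,0],"translation":[0,-0.11,0],"grip":0.085},{"turn":[0,0,0],"translation":[0,-0.16,0],"grip":0.085},{"turn":[0,0,0],"translation":[0,-0.2,0],"grip":0.085},{"turn":[0,0,0],"translation":[0.04,-0.22,-0.04],"grip":0.085},{"turn":[0,0,0],"translation":[0.08,-0.22,-0.08],"grip":0.085},{"turn":[0,0,0],"translation":[0.12,-0.22,-0.12],"grip":0.085}]}}

```text
time: 30.22
tcp_pos: [0.5214, -0.1762, 0.3167]
tcp_rot: [-0.666, 0.666, -0.236, 0.237]
ft_force: [0.5, -0.0, -0.6]
gripper_width: 0.085
```

Emit:
{"name": "arm_command", "arguments": {"deltas": [{"turn":[0,0,0],"translation":[0.04,0,-0.04],"grip":0.085},{"turn":[0,0,0],"translation":[0.08,0,-0.08],"grip":0.085},{"turn":[0,0,0],"translation":[0.12,0,-0.12],"grip":0.085},{"turn":[0,0,0],"translation":[0.14,0,-0.15],"grip":0.085},{"turn":[0,0,0],"translation":[0.14,0,-0.15],"grip":0.085}]}}

```text
time: 30.85
tcp_pos: [0.5348, -0.3819, 0.3146]
tcp_rot: [0.666, -0.666, 0.238, -0.237]
ft_force: [-0.1, 0.2, 0.7]
gripper_width: 0.0854
```

```bash
python3 -c "
from h import *
print(pose()[0])
t=read_camera('top');s=read_camera('scene');P=cloud(t)
for n,x,y,r,lo,hi in(('funnel',.51,.124,.05,.215,.245),('beaker',.50,-.134,.045,.112,.14),('cap',.504,-.006,.04,.118,.14)):
    k=P[(abs(P[...,0]-x)<r)&(abs(P[...,1]-y)<r)&(P[...,2]>lo)&(P[...,2]<hi)]
    print(n,len(k),((k.min(0)+k.max(0))/2).round(4)) if len(k) else print(n,0)
cv2.imwrite('pics/end.png',np.hstack([cv2.resize(t['color'][225:330,190:370],(400,233),interpolation=2),cv2.resize(s['color'][140:327,250:571],(400,233),interpolation=2)]))"
```

```text
[ 0.53483348 -0.38194095  0.31461917]
funnel 133 [0.5088 0.1238 0.223 ]
beaker 86 [ 0.5026 -0.1341  0.1241]
cap 97 [ 0.503  -0.0049  0.1256]
```

View pics/end.png

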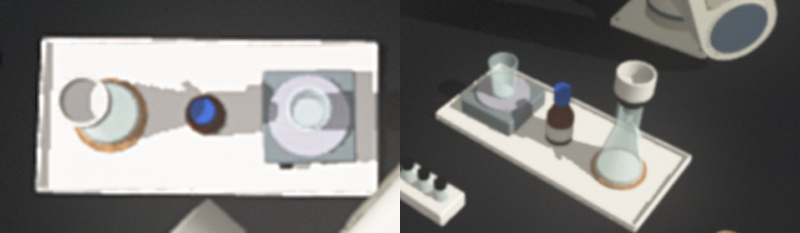

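Everything stands upright in its place: the funnel is on the flask, and the bottle and beaker are where they should be. The gripper is clear, so I'm handing in.

```bash
python3 -c "
from bench import ticket
print(ticket.sign_off())"
```

```text
the job is handed in; nothing more can be done
None
```

The tray is laid out as asked and the job was handed in at about 31 s; the hand-in reports no verdict. I placed the flask first, then the funnel, beaker and small bottle. The arm then let go and moved clear.

The last pictures show all four things upright. The funnel was measured on its seat, and I didn't go near the big bottle, dish or vial rack.

| Thing | Measured offset (top camera) | Allowed |
|---|---|---|
| Flask from cork centre | about 3 mm, measured before the funnel went on | 12 mm |
| Funnel from flask axis | about 2 mm | 8 mm |
| Funnel height | bowl top at 0.223 m, as expected for a seated collar | 4 mm |
| Beaker from plate centre | about 5 mm | 15 mm |
| Bottle from tray centre | about 2 mm | 15 mm |

- **Camera disagreement:** the scene camera put the cork about 6 mm farther out in x than the top camera did. I placed the flask and beaker between the two readings, so these offsets could be a few millimetres off.
- **Not checked:** I did not re-measure the big bottle, dish and vial rack at the end.

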